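Bring a trolley wheel's valve to the top for pumping

ROBOT

A 6-joint arm with a two-finger parallel gripper is mounted at the origin on the work surface. World frame = base frame: x ahead of the robot, y to its left, z up, the work surface at z = 0. Lengths are in m, angles in rad, forces in N, time in s.
With the tool pointing down it reaches from about 0.275 to 0.825 m from the base axis. Payload 5.2 kg.
Tool frame: the origin (TCP) lies between the finger pads; the fingertips stand 8 mm ahead of it and the grasp point (between the pads) lies 11 mm behind it; z points along the fingers, x is the direction in which the jaws open and shut, and the axes are right-handed (so a half turn about z gives the same grasp; the last joint's range is limited). The gripper opens to 93 mm and grips with 3 to 60 N. Pads are 15 mm wide; open, the fingers measure 128 mm over their backs; the gripper's body (75 mm by 188 mm) begins 65 mm behind the grasp point.
Start: joints at [1.091, 0.259, 1.535, -0, 1.348, -0.203], TCP at [0.15, 0.529, 0.227] pointing down, gripper open.
Joint ranges: [-3.14, 3.14], [-0.91, 2.08], [0.19, 2.58], [-1.22, 4.36], [0.22, 2.71], [-3.12, 3.12]. Speed limits (rad/s): [2.57, 2.57, 3.14, 3.14, 3.14, 3.14].

INTERFACE

Orientations are given as a unit quaternion [w, x, y, z].
In Python, from workcell import * gives the robot as it stands.
- The arm moves only by the tool drive_tool, never from a script. Its argument "increments" is a list of rows, each an object with "offset": the shift along the tool's x, y, z in m, a list of three; "dr": the turn, a rotation vector about the tool's x, y, z in degrees, a list of three; "claw": the finger opening in m, from 0 to 0.093. A call has exactly 5 rows; each row is the pose to reach, as a shift and turn from the pose commanded when the call began, along the tool's axes at that moment; what a row does not reach only later rows make up. A row lasts 1/10 s, in which the tool goes at most 50 mm and 8.59 degrees, less where a joint would pass 70% of its speed; a pose out of reach is approached as far as the arm can. A call with a gripper value outside its range is refused whole. The fingers move at their own pace and stop on an object; "grip_force" is the grip in N (left out, the last holds). Time passes only in rows, so rows that repeat a pose let the fingers close, or fill a call up. It gives the time, the measured TCP pose, the force and the opening at its end, in the units of the state.
- observe(): the state, without advancing time (a new reading comes with each control period).
- capture(name): name is "scene" or "top" or "wrist"; returns the picture (420x560x3 uint8, red, green, blue); there is no depth.
- camera_model(name): a dict with "fx", "fy", "cx", "cy" (pixels), "world_to_cam" (4x4, takes a point from world to camera coordinates). Camera axes: x right, y down, z forward; pixel columns grow to the right and rows downward; lengths in m; the calibration is good to about 2 mm. A picture is of the moment at which its call begins: read the wrist's pose just before it. camera_model takes no time and is no camera call; for the wrist camera it gives the pose at the moment of the call.
- close_job(): hands the job in, once; it reports no verdict.
The state is a dict: "time": time; "q": joint angles; "joint_vel": joint speeds; "tau": joint torques, N m; "tool_pos": TCP position; "ee_rot": TCP orientation; "contact_force": force on the tool from outside, world axes, zero at the start; "torque": the same for the moment, N m; "grip_width": opening from 0.0 (shut) to 1.0 (fully open).
Only numpy, scipy, OpenCV 4.12 (cv2) and the standard library are available. Lean on these libraries where they do the work, as an engineer would, in place of code of your own. Each camera call takes 0.05 s, during which the arm holds its last target.

TASK

The patched trolley wheel on the reclined stand is about to be pumped up: push its spokes round with your fingertips, one after another, until the valve stem is at the very top of the wheel, straight up the slope from the hub, then draw clear with the wheel at rest. Push gently and on the spokes only, not on the tyre or the valve stem; lift nothing, do not shift or tip the stand, and leave the things around it where they are.

Things in the scene. Friction and masses are not known exactly. Their poses are not given: they have to be found in the camera images.
- stand: Dark steel bench stand, 5 kg, loose, 260 (x) by 390 mm (y). Origin on the bench under its middle, z up; x runs level from the wheel's high side to its low side, roughly away from the robot. The wheel's face looks up and towards +x; its plane rises at 40 degrees from level towards the stand's -x, so the top of the wheel is its edge nearest the robot. Uprights at x +27, y +-178 mm.
- bar (a point): Middle of the 12 mm steel cross bar that runs along the stand's y from upright to upright (stand frame x +27, z +182 mm), over the hub and 32 mm in front of the middle of the spokes: a finger cannot pass through it.
- hub (a point): Point on the wheel's axis at mid-thickness of the spokes (stand frame x +6, y 0, z +158 mm). Its z is the wheel's axis, pointing out of the face (50 degrees above level); x and y turn with the wheel: -x points at the valve. Hub 52 mm in diameter, reaching 15 mm in front of this point.
- wheel (a joint): Turn of the wheel in rad, counter-clockwise positive looking at its face. The valve is at the top at 0 and any whole turn (6.283). Starts between 2.1 and 4.18. Turns both ways, over a full turn each; about 0.3 N m of friction, so it stops almost at once when no longer pushed.
- spokes: Five grey spokes, each 14 mm wide and 12 mm thick (along the axis), from the hub to the rim's inside at radius 107 mm, 72 degrees apart; the two nearest the valve lie 36 degrees either side of it. Origin on the axis 10 mm behind the middle of the spokes, axes as hub. Behind the openings nothing for at least 40 mm.
- tyre: The black rubber tyre, 304 mm outside diameter, 36 mm thick; its front stands 8 mm proud of the middle of the spokes. Inside it is a grey rim 13 mm deep radially, which may be touched. Origin in the wheel's centre, on the axis 10 mm behind the middle of the spokes.
- valve: Brass valve stem, 33 mm long and 13 mm thick, its free end a 15 mm wide black cap, running along a radius from the rim towards the hub, in the opening midway between two spokes, at the same depth as the spokes. Origin near its middle, 95 mm from the wheel's axis; it covers radii 77 to 110 mm.
- glue: White squeeze bottle with blue cap, 44 mm across and 130 mm tall, bystander. Origin at the centre of its underside.
- mug: Blue mug, 80 mm across and 95 mm tall, bystander. Origin at the centre of its underside.
- tub: Grey open plastic tub 130 x 100 x 50 mm, bystander. Origin at the centre of its underside.
- driver: Screwdriver lying flat, bystander. Origin under its middle.

How it is judged:
By the outcome, as a careful person would: the job done as asked, in the order asked, and still so for the second after the job is handed in, with the robot touching nothing.
It also fails if it takes over 64 s, if anything falls off the work surface, if the arm or the gripper's body presses on something with over 40 N, if the wrist force passes 120 N, or if a joint passes its speed limit or range.

## Working session

There is one attempt and no reset: what is moved stays moved. The work goes in short steps, Python scripts to look and compute and a tool call to move; the robot and the scene stay as the last step left them, time stands still between calls to the robot, and variables do not carry over. Pictures are saved under pics/ and viewed, and the job is handed in when it is done.

Besides the shell and the picture viewer there is one more tool, called after "Request:" by a JSON object that holds its "fn" and its "kwargs", one argument or row to a line. drive_tool: Moves the arm, as the interface text tells. Its arguments: {"type":"object","properties":{"increments":{"type":"array","items":{"type":"object","properties":{"offset":{"type":"array","items":{"type":"number"}},"dr":{"type":"array","items":{"type":"number"}},"claw":{"type":"number"}}}},"grip_force":{"type":"number"}},"required":["increments"]}

```bash
mkdir -p pics; ls; python3 - <<'E'
from workcell import *
import cv2
s=observe();print(s)
for n in("scene","top","wrist"):
    m=camera_model(n);print(n,m)
    cv2.imwrite(f"pics/{n}0.png",capture(n)[:,:,::-1])
E
```

```text
pics
{'time': 0.0, 'q': array([ 1.09118031e+00,  2.59365414e-01,  1.53608007e+00, -2.36883775e-05,
        1.34798841e+00, -2.02793608e-01]), 'joint_vel': array([-0.00169259,  0.00158179, -0.00113789,  0.00060012,  0.00154444,
       -0.00095792]), 'tau': array([ 7.66421090e-05, -4.37304926e+01, -2.84005612e+01,  7.17003504e-02,
        4.15708032e-02, -1.96633309e-04]), 'tool_pos': array([0.15004709, 0.5285846 , 0.22580684]), 'ee_rot': array([ 4.06045594e-04,  7.97901711e-01,  6.02786871e-01, -8.26317102e-04]), 'contact_force': array([ 0.52514077, -0.15381841,  0.32900905]), 'torque': array([ 0.06338746,  0.03432578, -0.00442188]), 'grip_width': 0.9975363478302892}
scene {'fx': 464.22019577173614, 'fy': 464.22019577173614, 'cx': 276.0601418628917, 'cy': 203.46455994436502, 'world_to_cam': array([[-0.80231128,  0.59661221, -0.01872119,  0.49093984],
       [ 0.41172034,  0.53041942, -0.74104089, -0.18693717],
       [-0.43218396, -0.60225336, -0.67119886,  1.71552068],
       [ 0.        ,  0.        ,  0.        ,  1.        ]])}
top {'fx': 453.1300355825862, 'fy': 453.1300355825862, 'cx': 276.9906180713572, 'cy': 214.3198153685557, 'world_to_cam': array([[-1.01063928e-02, -9.99948801e-01, -5.06646729e-04,
         5.94341881e-02],
       [-9.86360819e-01,  1.00523017e-02, -1.64290247e-01,
         6.55530532e-01],
       [ 1.64286928e-01, -1.16064529e-03, -9.86411911e-01,
         1.24027815e+00],
       [ 0.00000000e+00,  0.00000000e+00,  0.00000000e+00,
         1.00000000e+00]])}
wrist {'fx': 365.5464789414872, 'fy': 365.5464789414872, 'cx': 278.77412173525687, 'cy': 210.339817953745, 'world_to_cam': array([[ 0.27319024,  0.96195749, -0.00220809, -0.54759667],
       [ 0.93141046, -0.26393979,  0.25061993, -0.02935231],
       [ 0.24050292, -0.07052356, -0.96808304,  0.39043511],
       [ 0.        ,  0.        ,  0.        ,  1.        ]])}
```

View pics/scene0.png

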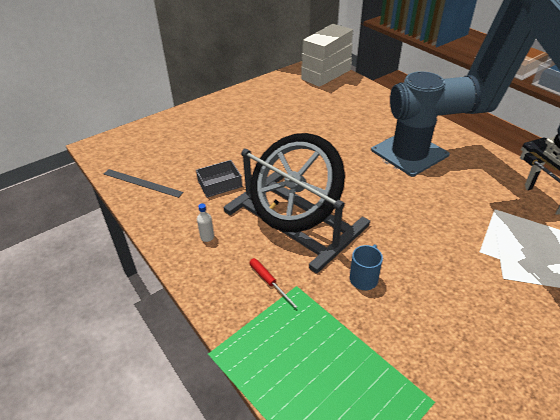

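View pics/top0.png

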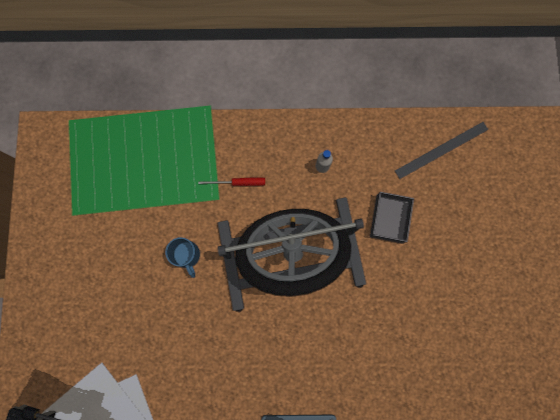

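The scene view shows the wheel on its stand. In the top view the bar runs (222,250)–(362,224), the hub is near (291,247) and the valve near (293,222), which is the low side. I'll zoom in next.

```bash
python3 - <<'E'
import cv2
a=cv2.imread("pics/top0.png")[190:320,210:380];cv2.imwrite("pics/topz.png",cv2.resize(a,None,fx=4.5,fy=4.5,interpolation=cv2.INTER_CUBIC))
a=cv2.imread("pics/scene0.png")[120:280,215:385];cv2.imwrite("pics/scenez.png",cv2.resize(a,None,fx=3.7,fy=3.7,interpolation=cv2.INTER_CUBIC))
E
```

```text
(no output)
```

View pics/topz.png

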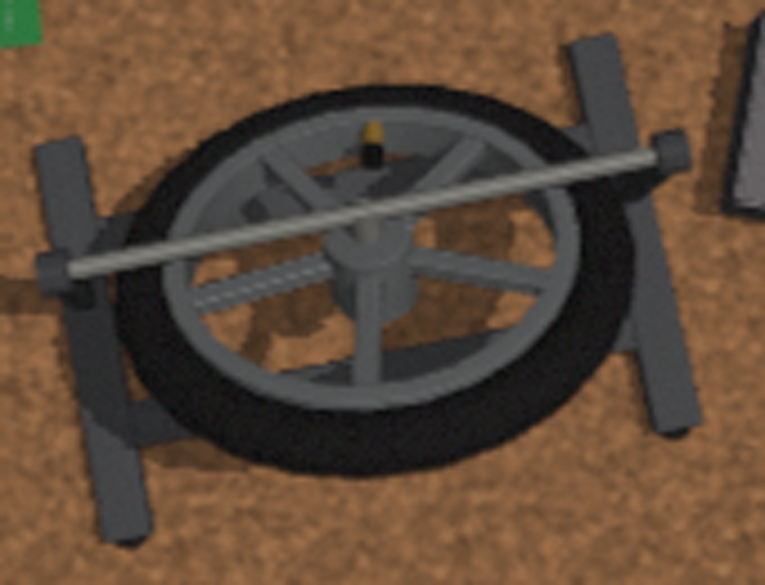

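View pics/scenez.png

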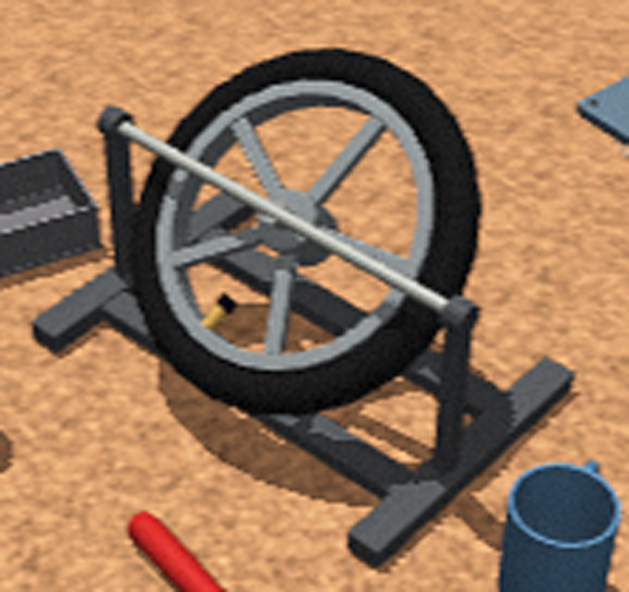

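```bash
cat > h.py <<'E'
import numpy as np, cv2, json
def ray(m,px):
    W=m["world_to_cam"];R=W[:3,:3];o=-R.T@W[:3,3]
    d=R.T@np.array([(px[0]-m["cx"])/m["fx"],(px[1]-m["cy"])/m["fy"],1]);return o,d/np.linalg.norm(d)
def tri(m1,p1,m2,p2):
    o1,d1=ray(m1,p1);o2,d2=ray(m2,p2)
    s=np.linalg.lstsq(np.c_[d1,-d2],o2-o1,rcond=None)[0]
    a=o1+d1*s[0];b=o2+d2*s[1];return (a+b)/2,np.linalg.norm(a-b)
def onplane(m,p,pt,n):
    o,d=ray(m,p);return o+d*((pt-o)@n)/(d@n)
def proj(m,P):
    c=m["world_to_cam"]@np.r_[P,1];return np.array([m["fx"]*c[0]/c[2]+m["cx"],m["fy"]*c[1]/c[2]+m["cy"]])
E
python3 - <<'E'
from h import *
from workcell import *
t=camera_model("top");s=camera_model("scene")
T=lambda x,y:(210+(x+.5)/4.5-.5,190+(y+.5)/4.5-.5)
S=lambda x,y:(215+(x+.5)/3.7-.5,120+(y+.5)/3.7-.5)
L,e1=tri(t,T(72,268),s,S(450,307));R,e2=tri(t,T(655,157),s,S(122,125))
print(L,R,e1,e2,(L+R)/2,np.linalg.norm(L-R))
ez=np.array([0,0,1.]);pt=np.array([0,0,.182])
L2,R2=[onplane(t,T(*p),pt,ez) for p in((72,268),(655,157))];print(L2,R2)
L3,R3=[onplane(s,S(*p),pt,ez) for p in((450,307),(122,125))];print(L3,R3)
v,e=tri(t,T(373,143),s,S(218,312));print("valve",v,e)
E
```

```text
[0.54528643 0.18462328 0.18605088] [ 0.60619478 -0.14669671  0.18559724] 0.0023253143057917116 0.0009242586243135038 [0.57574061 0.01896329 0.18582406] 0.336872327002893
[0.54647319 0.18426053 0.182     ] [ 0.60634893 -0.14701466  0.182     ]
[0.54121063 0.18225878 0.182     ] [ 0.60385887 -0.15135171  0.182     ]
valve [0.62756    0.0109033  0.10236188] 0.0011719027488009807
```

```bash
cat >> h.py <<'E'
from scipy.spatial.transform import Rotation as Rn
yaw=np.radians(10.4)
XS=np.array([np.cos(yaw),np.sin(yaw),0]);YS=np.array([-np.sin(yaw),np.cos(yaw),0]);ZZ=np.array([0,0,1.])
BAR=np.array([.575,.0175,.183]);ORG=BAR-.027*XS;ORG[2]=0.001
HUB=ORG+.006*XS+.158*ZZ
c4,s4=np.cos(np.radians(40)),np.sin(np.radians(40))
U=-c4*XS+s4*ZZ; N=s4*XS+c4*ZZ   # up slope, out of face
def W(a,s,h): return HUB+a*YS+s*U+h*N      # a: toward +y (left)
def ori(tilt=20,spin=0):
    t=np.radians(tilt);z=-np.sin(t)*XS-np.cos(t)*ZZ;x=YS
    R=np.c_[x,np.cross(z,x),z]; return Rn.from_matrix(R)*Rn.from_euler('z',spin,degrees=True)
def cur(st):
    q=st["ee_rot"];return st["tool_pos"],Rn.from_quat([q[1],q[2],q[3],q[0]])
def wheel(P): d=P-HUB; return np.round(1000*np.array([d@YS,d@U,d@N]),1)
def plan(st,targets,R):
    "targets: fingertip positions in world; prints increments"
    p,Rc=cur(st)
    for T in targets:
        tcp=T-.008*R.as_matrix()[:,2]
        o=Rc.inv().apply(tcp-p);d=(Rc.inv()*R).as_rotvec(degrees=True)
        print("off",np.round(o,4),"dr",np.round(d,2))
    tip=p+.008*Rc.as_matrix()[:,2]
    print("tip wheel mm",wheel(tip),"F",np.round(st["contact_force"],1),"t",st["time"],"grip",round(st["grip_width"],3))
E
python3 - <<'E'
from h import *
from workcell import *
st=observe();print(W(0,0,0));plan(st,[W(-.03,.07,.12)],ori())
for n in("top","scene","wrist"):
    m=camera_model(n);print(n,-m["world_to_cam"][:3,:3].T@m["world_to_cam"][:3,3])
    print([np.round(proj(m,P),1) for P in (HUB,W(0,0,.015),W(0,.107,0),W(0,-.107,0),W(.107,0,0),W(-.107,0,0))])
E
```

```text
[0.554345  0.0137091 0.159    ]
off [-0.4003  0.5664 -0.077 ] dr [ 19.61  -4.51 -26.  ]
tip wheel mm [ 579.5  271.3 -150.6] F [0.3 0.3 0.5] t 0.15 grip 1.002
top [0.44342881 0.05428108 1.33115252]
[array([292.4, 246.3]), array([291.9, 242.2]), array([300. , 276.8]), array([285.8, 219.6]), array([251.8, 254.1]), array([332.8, 238.4])]
scene [1.21227292 0.8394325  1.02211842]
[array([293.6, 179.8]), array([291.4, 178.3]), array([312.3, 148.4]), array([275. , 211.2]), array([322.2, 195.9]), array([267.2, 165.1])]
wrist [0.08305432 0.54658737 0.38422344]
[array([-101.1,  728.8]), array([-106.3,  753.1]), array([-261.6,  814.4]), array([ -0.7, 675.2]), array([-15.7, 699.4]), array([-181.2,  756.3])]
```

Request:
{"fn": "drive_tool", "kwargs": {
  "increments": [
    {"offset":[0,0,-0.05],"dr":[0,0,0],"claw":0},
    {"offset":[-0.02,0.02,-0.09],"dr":[2,0,-4],"claw":0},
    {"offset":[-0.04,0.05,-0.125],"dr":[4,-1,-8],"claw":0},
    {"offset":[-0.07,0.085,-0.145],"dr":[6,-2,-12],"claw":0},
    {"offset":[-0.095,0.125,-0.155],"dr":[8,-2,-16],"claw":0}
  ],
  "grip_force": 10
}}

```text
time: 0.65
tool_pos: [0.2449, 0.4028, 0.384]
ee_rot: [-0.046, 0.702, 0.708, -0.054]
contact_force: [0.3, 0.7, -0.5]
grip_width: 0.62
```

```bash
python3 - <<'E'
from h import *
from workcell import *
st=observe();plan(st,[W(-.0,.05,.20)],ori())
E
```

```text
off [-0.3755  0.3987 -0.0199] dr [11.79 -1.74 -9.77]
tip wheel mm [438.7 319.7  15.1] F [ 0.3  0.7 -0.5] t 0.65 grip 0.62
```

Request:
{"fn": "drive_tool", "kwargs": {
  "increments": [
    {"offset":[-0.03,0.035,-0.005],"dr":[2,0,-2],"claw":0},
    {"offset":[-0.065,0.07,-0.007],"dr":[4,-0.5,-4],"claw":0},
    {"offset":[-0.1,0.105,-0.01],"dr":[6,-1,-6],"claw":0},
    {"offset":[-0.135,0.14,-0.01],"dr":[8,-1.3,-8],"claw":0},
    {"offset":[-0.17,0.175,-0.01],"dr":[11.8,-1.7,-9.8],"claw":0}
  ]
}}

```text
time: 1.15
tool_pos: [0.4206, 0.2325, 0.3699]
ee_rot: [-0.112, 0.632, 0.755, -0.134]
contact_force: [-0.2, 2.0, -0.3]
grip_width: 0.189
```

```bash
python3 - <<'E'
from h import *
from workcell import *
st=observe();plan(st,[W(-.0,.05,.20)],ori())
E
```

```text
off [-0.2387  0.1808 -0.0467] dr [-0.09 -0.02 -0.19]
tip wheel mm [239.3 203.3  94.9] F [-0.2  2.  -0.3] t 1.15 grip 0.189
```

Request:
{"fn": "drive_tool", "kwargs": {
  "increments": [
    {"offset":[-0.035,0.027,-0.02],"dr":[0,0,0],"claw":0},
    {"offset":[-0.07,0.054,-0.04],"dr":[0,0,0],"claw":0},
    {"offset":[-0.11,0.085,-0.047],"dr":[0,0,0],"claw":0},
    {"offset":[-0.145,0.11,-0.047],"dr":[0,0,0],"claw":0},
    {"offset":[-0.18,0.137,-0.047],"dr":[0,0,0],"claw":0}
  ]
}}

```text
time: 1.65
tool_pos: [0.5954, 0.0807, 0.3661]
ee_rot: [-0.111, 0.632, 0.755, -0.134]
contact_force: [1.0, 0.2, 1.4]
grip_width: 0.006
```

```bash
python3 - <<'E'
from h import *
from workcell import *
st=observe();plan(st,[W(-.0,.05,.20)],ori())
m=camera_model("wrist")
cv2.imwrite("pics/w1.png",capture("wrist")[:,:,::-1])
m=camera_model("wrist")
print([np.round(proj(m,P),1) for P in (HUB,W(0,0,.015),W(0,.107,0),W(0,-.107,0),W(.107,0,0),W(-.107,0,0))])
np.save("m1.npy",m,allow_pickle=True)
E
```

```text
off [-0.0582  0.0433 -0.0006] dr [-0.09  0.   -0.31]
tip wheel mm [ 58.5  90.2 184.8] F [1.  0.2 1.4] t 1.65 grip 0.006
[array([229.4, 205.2]), array([227.8, 213.5]), array([218.7, 102.4]), array([237.1, 279.8]), array([333. , 204.1]), array([126. , 206.3])]
```

View pics/w1.png

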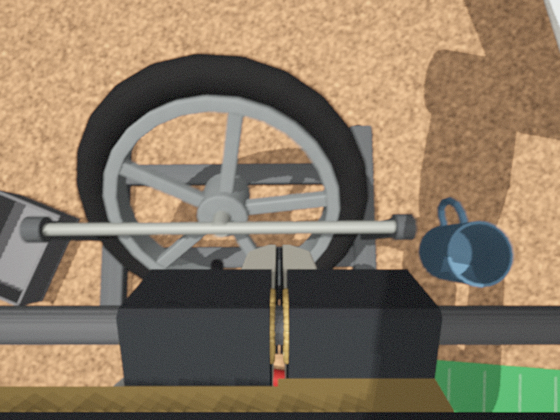

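```bash
python3 - <<'E'
from h import *
m=np.load("m1.npy",allow_pickle=True).item()
a=cv2.imread("pics/w1.png")[80:270,90:360]
z=cv2.resize(a,None,fx=2.9,fy=2.9,interpolation=cv2.INTER_CUBIC)
for k,(r,h,c) in enumerate(((.107,.006,(0,0,255)),(.12,.008,(0,255,0)),(.026,.015,(255,0,0)))):
    pts=[((proj(m,W(r*np.sin(t),r*np.cos(t),h))-[90,80]+.5)*2.9-.5) for t in np.linspace(0,6.28,60)]
    cv2.polylines(z,[np.int32(pts)],True,c,1)
cv2.imwrite("pics/w1z.png",z)
for e in (-.165,.165):print(proj(m,BAR+e*YS))
E
```

```text
[ 54.78951495 225.77987842]
[397.52208889 222.23717954]
```

View pics/w1z.png

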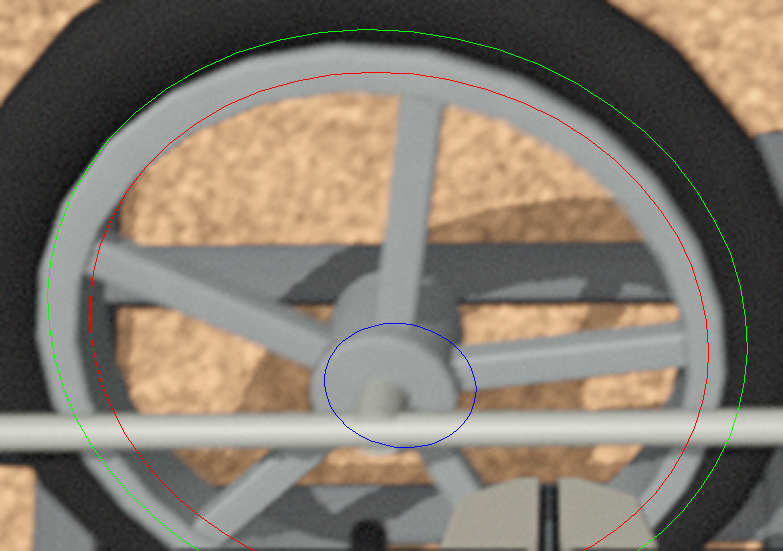

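```bash
cat >> h.py <<'E'
def overlay(name,img,m,x0,x1,y0,y1,f,out,extra=()):
    z=cv2.resize(img[y0:y1,x0:x1,::-1],None,fx=f,fy=f,interpolation=cv2.INTER_CUBIC)
    L=[[W(r*np.sin(t),r*np.cos(t),h) for t in np.linspace(0,6.28,80)] for r,h in((.107,.006),(.026,.015),(.152,-.01))]+list(extra)
    for P in L:
        pts=[((proj(m,p)-[x0,y0]+.5)*f-.5) for p in P]
        cv2.polylines(z,[np.int32(pts)],False,(0,0,255),1)
    cv2.imwrite(out,z)
E
python3 - <<'E'
from h import *
from workcell import *
m=camera_model("wrist");im=capture("wrist");m2=camera_model("wrist")
print(np.abs(m["world_to_cam"]-m2["world_to_cam"]).max())
np.save("m2.npy",m,allow_pickle=True);cv2.imwrite("pics/w2.png",im[:,:,::-1])
overlay("w",im,m,70,400,40,270,2.2,"pics/w2z.png",[[BAR-.165*YS,BAR+.165*YS]])
E
```

```text
0.003391752797066133
```

View pics/w2z.png

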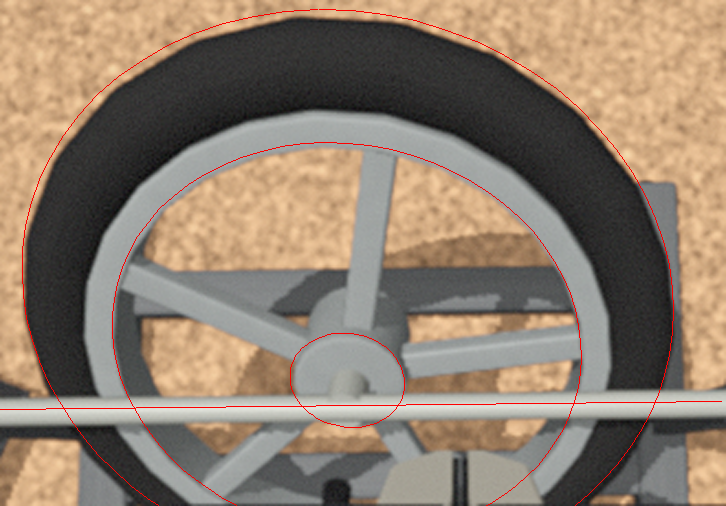

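```bash
python3 - <<'E'
from h import *
m=np.load("m2.npy",allow_pickle=True).item()
for n,P in (("top",[(362,325),(379,152)]),("left",[(299,341),(128,278)]),("right",[(405,361),(578,341)]),("valvecap",[(336,492)])):
    for p in P:
        X=onplane(m,(70+(p[0]+.5)/2.2-.5,40+(p[1]+.5)/2.2-.5),W(0,0,.006 if n!="valvecap" else .0),N);w=wheel(X)
        print(n,w,np.hypot(w[0],w[1]),np.degrees(np.arctan2(w[0],w[1])))
E
```

```text
top [ 7.6 24.7  6. ] 25.84279396659734 17.102728969052375
top [ 20.4 103.1   6. ] 105.09885822405494 11.192326075530525
left [-21.6  16.7   6. ] 27.302930245671433 -52.29066382044366
left [-91.   49.4   6. ] 103.54400030904736 -61.50436138175502
right [25.8  5.3  6. ] 26.338754716197197 78.39143251133304
right [104.6  15.1   6. ] 105.68429400814483 81.78556028207339
valvecap [-15.  -80.4  -0. ] 81.78728507537099 -169.43198579099067
```

Once stationary, the overlay agrees with the image to about 1–2 mm. The valve cap is at zoom (336,492), at −169.5° from the top, and the spokes are at about 10.5°, −62° and 82°. I need about 169.5° clockwise. Next I move to the opening left of the top spoke, at −27°.

```bash
cat >> h.py <<'E'
def tip(a,s,h=-14):
    "a,s: mm of finger axis at spoke plane, h tip height"
    return W(a/1000,(s+.364*h)/1000,h/1000)
def fp(phi,r,gap=0):
    f=np.radians(phi);o=7+gap+18*abs(np.cos(f))+7.5*abs(np.sin(f))
    return r*np.sin(f)-o*np.cos(f), r*np.cos(f)+o*np.sin(f)
E
python3 - <<'E'
from h import *
from workcell import *
plan(observe(),[tip(-34,67,60),tip(-34,67,-14)],ori())
print([np.round(fp(p,70),0) for p in(-12,10,40,60)])
E
```

```text
off [-0.09   -0.0418  0.1144] dr [-0.4  -0.07 -0.6 ]
off [-0.09   -0.0413  0.1932] dr [-0.4  -0.07 -0.6 ]
tip wheel mm [ 55.4  87.  182.2] F [-0.4  0.4  0.2] t 1.75 grip 0.006
[array([-40.,  63.]), array([-13.,  73.]), array([25., 70.]), array([49., 54.])]
```

Request:
{"fn": "drive_tool", "kwargs": {
  "increments": [
    {"offset":[-0.025,-0.012,0.03],"dr":[-0.1,0,-0.2],"claw":0},
    {"offset":[-0.05,-0.024,0.06],"dr":[-0.2,0,-0.3],"claw":0},
    {"offset":[-0.075,-0.035,0.09],"dr":[-0.4,0,-0.5],"claw":0},
    {"offset":[-0.09,-0.042,0.114],"dr":[-0.4,0,-0.6],"claw":0},
    {"offset":[-0.09,-0.042,0.114],"dr":[-0.4,0,-0.6],"claw":0}
  ]
}}

```text
time: 2.25
tool_pos: [0.5296, -0.0213, 0.272]
ee_rot: [-0.112, 0.629, 0.758, -0.133]
contact_force: [-0.2, 0.8, -0.5]
grip_width: 0.004
```

```bash
python3 - <<'E'
from h import *
from workcell import *
plan(observe(),[tip(-34,67,-14)],ori())
for n in("scene","wrist"):
    cv2.imwrite(f"pics/{n}3.png",capture(n)[:,:,::-1])
a=cv2.imread("pics/scene3.png")[60:280,215:435];cv2.imwrite("pics/scene3z.png",cv2.resize(a,None,fx=2.6,fy=2.6,interpolation=cv2.INTER_CUBIC))
E
```

```text
off [-0.0042  0.0045  0.0797] dr [-0.02 -0.13  0.21]
tip wheel mm [-30.   93.4  59.4] F [-0.2  0.8 -0.5] t 2.25 grip 0.004
```

View pics/scene3z.png

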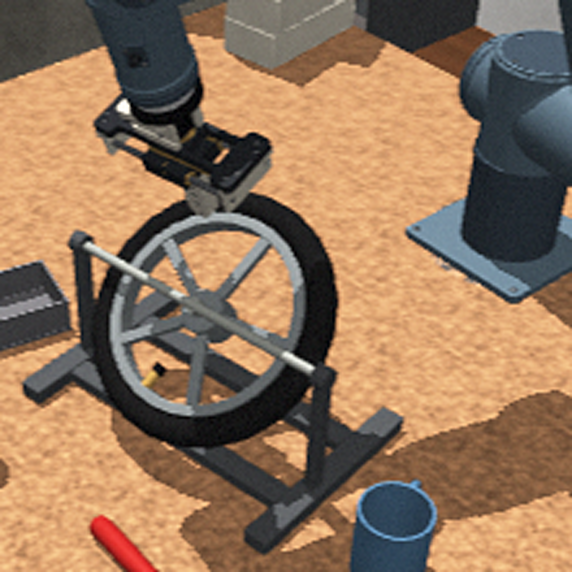

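View pics/wrist3.png

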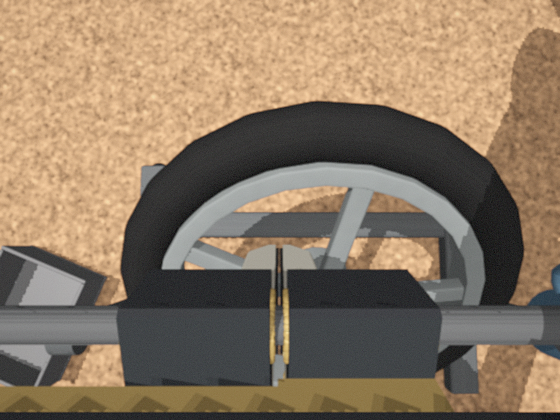

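The fingers hover above the opening between the left and top spokes, clear of the bar and the tyre. I'm inserting now.

Request:
{"fn": "drive_tool", "kwargs": {
  "increments": [
    {"offset":[-0.004,0.004,0.02],"dr":[0,0,0],"claw":0},
    {"offset":[-0.004,0.004,0.04],"dr":[0,0,0],"claw":0},
    {"offset":[-0.004,0.004,0.06],"dr":[0,0,0],"claw":0},
    {"offset":[-0.004,0.004,0.075],"dr":[0,0,0],"claw":0},
    {"offset":[-0.004,0.004,0.08],"dr":[0,0,0],"claw":0}
  ]
}}

```text
time: 2.85
tool_pos: [0.5109, -0.0271, 0.1974]
ee_rot: [-0.11, 0.628, 0.759, -0.131]
contact_force: [-0.2, 0.2, -0.1]
grip_width: 0.004
```

```bash
python3 - <<'E'
from h import *
from workcell import *
plan(observe(),[tip(*fp(p,70)) for p in (5,10,15,20,25)],ori())
E
```

```text
off [ 0.013  -0.0073  0.0012] dr [0.32 0.02 0.39]
off [ 0.0189 -0.0087  0.0007] dr [0.32 0.02 0.39]
off [ 0.0251 -0.0095  0.0003] dr [0.32 0.02 0.39]
off [ 0.0314 -0.0099  0.0002] dr [0.32 0.02 0.39]
off [ 0.038  -0.0097  0.0002] dr [0.32 0.02 0.39]
tip wheel mm [-32.3  60.3 -10.3] F [-0.2  0.2 -0.1] t 2.85 grip 0.004
```

Request:
{"fn": "drive_tool", "kwargs": {
  "increments": [
    {"offset":[0.006,-0.003,0.001],"dr":[0.3,0,0.4],"claw":0},
    {"offset":[0.012,-0.006,0.001],"dr":[0.3,0,0.4],"claw":0},
    {"offset":[0.017,-0.008,0.001],"dr":[0.3,0,0.4],"claw":0},
    {"offset":[0.022,-0.009,0.001],"dr":[0.3,0,0.4],"claw":0},
    {"offset":[0.027,-0.0095,0.001],"dr":[0.3,0,0.4],"claw":0}
  ]
}}

```text
time: 3.35
tool_pos: [0.4967, -0.0034, 0.2004]
ee_rot: [-0.11, 0.631, 0.756, -0.133]
contact_force: [3.3, -8.3, 0.6]
grip_width: 0.008
```

```bash
python3 - <<'E'
from h import *
from workcell import *
plan(observe(),[tip(*fp(p,70)) for p in (20,25,30,35,40)],ori())
E
```

```text
off [ 0.0055  0.     -0.0003] dr [ 0.08  0.08 -0.1 ]
off [ 0.012   0.0002 -0.0002] dr [ 0.08  0.08 -0.1 ]
off [0.0186 0.001  0.0001] dr [ 0.08  0.08 -0.1 ]
off [0.0252 0.0024 0.0006] dr [ 0.08  0.08 -0.1 ]
off [0.0318 0.0045 0.0013] dr [ 0.08  0.08 -0.1 ]
tip wheel mm [ -6.4  69.7 -14.2] F [ 3.3 -8.3  0.6] t 3.35 grip 0.008
```

Request:
{"fn": "drive_tool", "kwargs": {
  "increments": [
    {"offset":[0.006,0,0],"dr":[0,0,0],"claw":0},
    {"offset":[0.011,0,0],"dr":[0,0,0],"claw":0},
    {"offset":[0.017,0.001,0],"dr":[0,0,0],"claw":0},
    {"offset":[0.023,0.002,0.0005],"dr":[0,0,0],"claw":0},
    {"offset":[0.029,0.0035,0.001],"dr":[0,0,0],"claw":0}
  ]
}}

```text
time: 3.85
tool_pos: [0.4945, 0.0245, 0.1979]
ee_rot: [-0.11, 0.631, 0.756, -0.134]
contact_force: [1.0, -5.4, -0.3]
grip_width: 0.007
```

```bash
python3 - <<'E'
from h import *
from workcell import *
plan(observe(),[tip(*fp(p,70)) for p in (40,45,50,55,60)],ori())
cv2.imwrite(f"pics/w4.png",capture("wrist")[:,:,::-1])
E
```

```text
off [ 0.0039  0.0009 -0.    ] dr [ 0.04  0.15 -0.16]
off [0.0104 0.0036 0.0009] dr [ 0.04  0.15 -0.16]
off [0.0166 0.007  0.0021] dr [ 0.04  0.15 -0.16]
off [0.0225 0.011  0.0036] dr [ 0.04  0.15 -0.16]
off [0.028  0.0155 0.0052] dr [ 0.04  0.15 -0.16]
tip wheel mm [ 21.4  65.9 -14.4] F [ 1.  -5.4 -0.3] t 3.85 grip 0.007
```

View pics/w4.png

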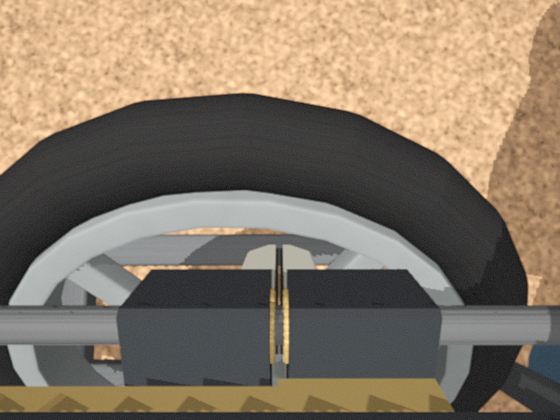

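The finger sits between the left spoke, near (110,275), and the pushed spoke at (350,260), which is turning. I'll continue to about 60°.

Request:
{"fn": "drive_tool", "kwargs": {
  "increments": [
    {"offset":[0.006,0.002,0.0005],"dr":[0,0,0],"claw":0},
    {"offset":[0.012,0.0045,0.001],"dr":[0,0,0],"claw":0},
    {"offset":[0.018,0.008,0.002],"dr":[0,0,0],"claw":0},
    {"offset":[0.023,0.0115,0.0035],"dr":[0,0,0],"claw":0},
    {"offset":[0.028,0.0155,0.005],"dr":[0,0,0],"claw":0}
  ]
}}

```text
time: 4.4
tool_pos: [0.5017, 0.0548, 0.1878]
ee_rot: [-0.111, 0.631, 0.756, -0.134]
contact_force: [-0.0, -4.6, 1.2]
grip_width: 0.006
```

```bash
python3 - <<'E'
from h import *
from workcell import *
plan(observe(),[tip(45,55),tip(42,57,-14),tip(42,57,60)],ori())
im=capture("scene")
overlay("s",im,camera_model("scene"),215,435,60,280,2.6,"pics/s5.png")
im=capture("top");overlay("s",im,camera_model("top"),210,380,190,320,4.5,"pics/t5.png")
E
```

```text
off [-0.0049 -0.0002 -0.    ] dr [-0.02  0.09 -0.13]
off [-0.0079 -0.002  -0.0007] dr [-0.02  0.09 -0.13]
off [-0.008  -0.0021 -0.0794] dr [-0.02  0.09 -0.13]
tip wheel mm [ 49.9  49.7 -14. ] F [-0.  -4.6  1.2] t 4.4 grip 0.006
```

View pics/s5.png

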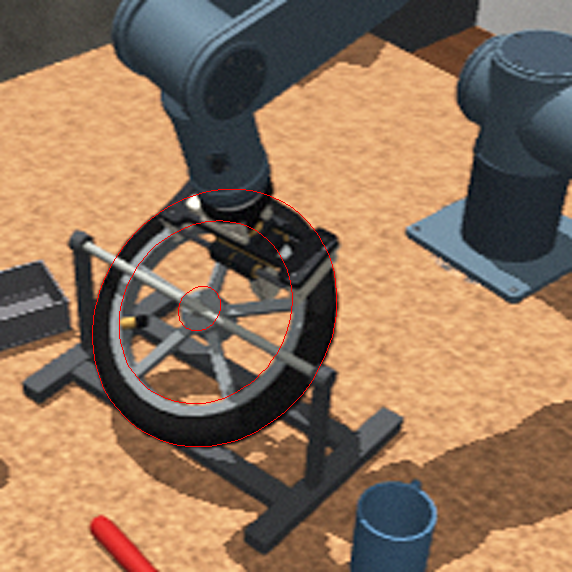

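Request:
{"fn": "drive_tool", "kwargs": {
  "increments": [
    {"offset":[-0.01,-0.003,-0.001],"dr":[0,0,0],"claw":0},
    {"offset":[-0.01,-0.003,-0.02],"dr":[0,0,0],"claw":0},
    {"offset":[-0.01,-0.003,-0.045],"dr":[0,0,0],"claw":0},
    {"offset":[-0.01,-0.003,-0.07],"dr":[0,0,0],"claw":0},
    {"offset":[-0.01,-0.003,-0.085],"dr":[0,0,0],"claw":0}
  ]
}}

```text
time: 5.0
tool_pos: [0.5301, 0.0497, 0.2707]
ee_rot: [-0.11, 0.631, 0.756, -0.132]
contact_force: [-0.4, -0.1, 0.2]
grip_width: 0.002
```

```bash
python3 - <<'E'
from h import *
from workcell import *
plan(observe(),[tip(-57,52,65),tip(-57,52)],ori())
print(fp(-14,65,8))
im=capture("wrist");m=camera_model("wrist")
cv2.imwrite("pics/w6.png",im[:,:,::-1]);np.save("m6.npy",m,allow_pickle=True)
im=capture("scene");m=camera_model("scene")
overlay("s",im,m,215,435,60,280,2.6,"pics/s6.png")
E
```

```text
off [-0.0968  0.0057  0.0041] dr [ 0.16  0.01 -0.11]
off [-0.0968  0.0055  0.0881] dr [ 0.16  0.01 -0.11]
tip wheel mm [39.8 82.3 66.9] F [-0.4 -0.1  0.2] t 5.0 grip 0.002
(np.float64(-48.98640580429578), np.float64(54.776203182092715))
```

View pics/w6.png

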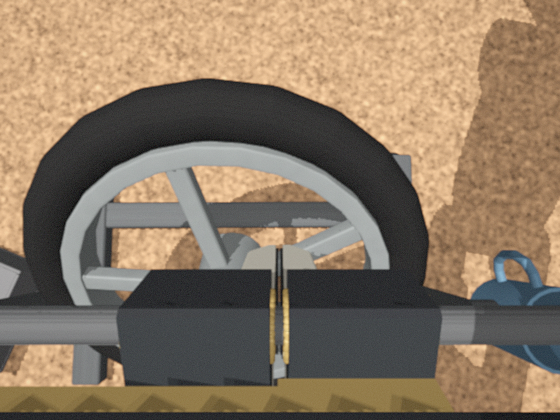

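View pics/s6.png

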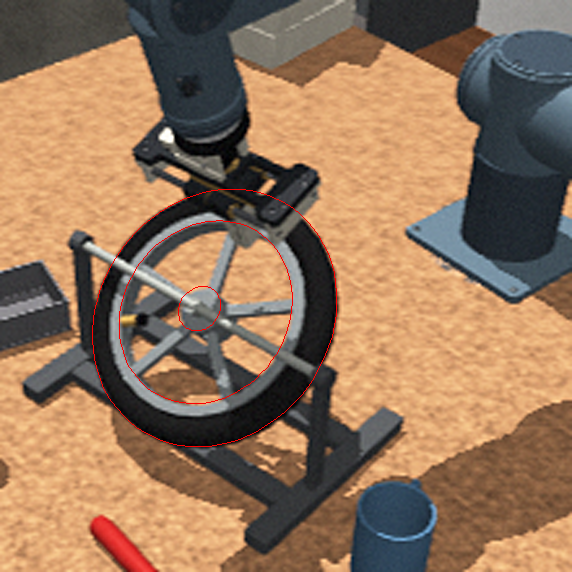

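Now the spokes' angles from the wrist view: spoke B spans (180,172)–(222,262), spoke C starts at (88,280), and spoke A is near (350,230).

```bash
cat >> h.py <<'E'
def ang(m,p,h=.006):
    w=wheel(onplane(m,p,W(0,0,h),N));return w,round(np.hypot(w[0],w[1]),1),round(np.degrees(np.arctan2(w[0],w[1])),1)
E
python3 - <<'E'
from h import *
from workcell import *
m=np.load("m6.npy",allow_pickle=True).item();print(np.abs(m["world_to_cam"]-camera_model("wrist")["world_to_cam"]).max())
for p in((180,170),(219,255),(88,278),(359,229),(310,250)):print(ang(m,p))
m=camera_model("scene")
for p in((215+141/2.6,60+320/2.6),(215+122/2.6,60+321/2.6)):print(ang(m,p,0))
E
```

```text
0.001094346993419884
(array([-21. , 100.3,   6. ]), np.float64(102.5), np.float64(-11.8))
(array([-4.1, 32.2,  6. ]), np.float64(32.5), np.float64(-7.3))
(array([-103.6,    9.7,    6. ]), np.float64(104.1), np.float64(-84.7))
(array([92.1, 55.2,  6. ]), np.float64(107.4), np.float64(59.1))
(array([60.1, 36.7,  6. ]), np.float64(70.4), np.float64(58.6))
(array([-67.4, -44.3,  -0. ]), np.float64(80.7), np.float64(-123.3))
(array([-89.5, -56.5,  -0. ]), np.float64(105.8), np.float64(-122.3))
```

Request:
{"fn": "drive_tool", "kwargs": {
  "increments": [
    {"offset":[-0.03,0.002,0],"dr":[0,0,0],"claw":0},
    {"offset":[-0.06,0.004,0],"dr":[0,0,0],"claw":0},
    {"offset":[-0.092,0.006,0.004],"dr":[0,0,0],"claw":0},
    {"offset":[-0.092,0.006,0.025],"dr":[0,0,0],"claw":0},
    {"offset":[-0.092,0.006,0.045],"dr":[0,0,0],"claw":0}
  ]
}}

```text
time: 5.6
tool_pos: [0.5356, -0.0435, 0.2228]
ee_rot: [-0.111, 0.632, 0.755, -0.133]
contact_force: [-0.9, 0.0, 0.5]
grip_width: 0.005
```

```bash
python3 - <<'E'
from h import *
from workcell import *
plan(observe(),[tip(-52,52)],ori())
cv2.imwrite("pics/w7.png",capture("wrist")[:,:,::-1])
E
```

```text
off [0.0008 0.     0.0392] dr [-0.02 -0.06 -0.19]
tip wheel mm [-52.8  60.3  22.8] F [-0.9  0.   0.5] t 5.6 grip 0.005
```

View pics/w7.png

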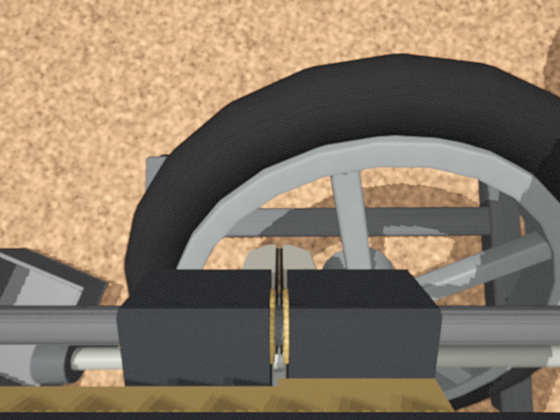

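The fingertips, near (280,255), sit between the rim's left part and spoke B at (350,220), with space on both sides. I'm lowering them in.

Request:
{"fn": "drive_tool", "kwargs": {
  "increments": [
    {"offset":[0,0,0.015],"dr":[0,0,0],"claw":0},
    {"offset":[0,0,0.03],"dr":[0,0,0],"claw":0},
    {"offset":[0.002,-0.001,0.039],"dr":[0,0,0],"claw":0},
    {"offset":[0.006,-0.003,0.039],"dr":[0,0,0],"claw":0},
    {"offset":[0.01,-0.005,0.039],"dr":[0,0,0],"claw":0}
  ]
}}

```text
time: 6.15
tool_pos: [0.5165, -0.0352, 0.1897]
ee_rot: [-0.111, 0.631, 0.756, -0.133]
contact_force: [-0.4, 0.4, -0.5]
grip_width: 0.003
```

```bash
python3 - <<'E'
from h import *
from workcell import *
plan(observe(),[tip(*fp(p,70)) for p in (-15,-10,-5,0,5,10,15)],ori())
E
```

```text
off [-0.0023 -0.0034 -0.0008] dr [ 0.01  0.   -0.09]
off [ 0.0034 -0.0068 -0.002 ] dr [ 0.01  0.   -0.09]
off [ 0.0096 -0.0097 -0.0031] dr [ 0.01  0.   -0.09]
off [ 0.0162 -0.0121 -0.0039] dr [ 0.01  0.   -0.09]
off [ 0.0218 -0.0139 -0.0046] dr [ 0.01  0.   -0.09]
off [ 0.0277 -0.0153 -0.0051] dr [ 0.01  0.   -0.09]
off [ 0.0339 -0.0163 -0.0055] dr [ 0.01  0.   -0.09]
tip wheel mm [-41.2  52.2 -13.6] F [-0.4  0.4 -0.5] t 6.15 grip 0.003
```

Request:
{"fn": "drive_tool", "kwargs": {
  "increments": [
    {"offset":[0.005,-0.006,-0.002],"dr":[0,0,0],"claw":0},
    {"offset":[0.011,-0.01,-0.003],"dr":[0,0,0],"claw":0},
    {"offset":[0.017,-0.012,-0.004],"dr":[0,0,0],"claw":0},
    {"offset":[0.023,-0.014,-0.0045],"dr":[0,0,0],"claw":0},
    {"offset":[0.029,-0.0155,-0.005],"dr":[0,0,0],"claw":0}
  ]
}}

```text
time: 6.65
tool_pos: [0.4992, -0.0093, 0.1998]
ee_rot: [-0.11, 0.631, 0.756, -0.133]
contact_force: [2.8, -3.8, -2.1]
grip_width: 0.006
```

```bash
python3 - <<'E'
from h import *
from workcell import *
plan(observe(),[tip(*fp(p,70)) for p in (10,15,20,25,30,35)],ori())
E
```

```text
off [-0.0008 -0.0002  0.0001] dr [ 0.09  0.1  -0.12]
off [ 0.0053 -0.0011 -0.0002] dr [ 0.09  0.1  -0.12]
off [ 0.0117 -0.0015 -0.0004] dr [ 0.09  0.1  -0.12]
off [ 0.0182 -0.0013 -0.0003] dr [ 0.09  0.1  -0.12]
off [ 0.0249 -0.0005 -0.    ] dr [ 0.09  0.1  -0.12]
off [0.0315 0.0009 0.0005] dr [ 0.09  0.1  -0.12]
tip wheel mm [-12.7  68.2 -13.8] F [ 2.8 -3.8 -2.1] t 6.65 grip 0.006
```

Request:
{"fn": "drive_tool", "kwargs": {
  "increments": [
    {"offset":[0.006,-0.001,0],"dr":[0,0,0],"claw":0},
    {"offset":[0.012,-0.0015,0],"dr":[0,0,0],"claw":0},
    {"offset":[0.018,-0.001,0],"dr":[0,0,0],"claw":0},
    {"offset":[0.025,-0.0005,0],"dr":[0,0,0],"claw":0},
    {"offset":[0.031,0.001,0.0005],"dr":[0,0,0],"claw":0}
  ]
}}

```text
time: 7.15
tool_pos: [0.4935, 0.0212, 0.1988]
ee_rot: [-0.111, 0.631, 0.756, -0.134]
contact_force: [1.9, -5.5, -0.7]
grip_width: 0.003
```

```bash
python3 - <<'E'
from h import *
from workcell import *
plan(observe(),[tip(*fp(p,70)) for p in (35,40,45,50,55,60)],ori())
E
```

```text
off [ 0.0004  0.0006 -0.0004] dr [-0.05  0.09 -0.12]
off [0.007  0.0027 0.0003] dr [-0.05  0.09 -0.12]
off [0.0134 0.0054 0.0013] dr [-0.05  0.09 -0.12]
off [0.0196 0.0087 0.0025] dr [-0.05  0.09 -0.12]
off [0.0255 0.0127 0.004 ] dr [-0.05  0.09 -0.12]
off [0.031  0.0173 0.0056] dr [-0.05  0.09 -0.12]
tip wheel mm [ 18.4  67.7 -14.6] F [ 1.9 -5.5 -0.7] t 7.15 grip 0.003
```

Request:
{"fn": "drive_tool", "kwargs": {
  "increments": [
    {"offset":[0.006,0.0025,0.0005],"dr":[0,0,0],"claw":0},
    {"offset":[0.012,0.005,0.001],"dr":[0,0,0],"claw":0},
    {"offset":[0.019,0.0085,0.0025],"dr":[0,0,0],"claw":0},
    {"offset":[0.025,0.0125,0.004],"dr":[0,0,0],"claw":0},
    {"offset":[0.03,0.017,0.0055],"dr":[0,0,0],"claw":0}
  ]
}}

```text
time: 7.65
tool_pos: [0.5017, 0.0535, 0.1877]
ee_rot: [-0.111, 0.631, 0.756, -0.135]
contact_force: [-1.5, -4.0, 0.2]
grip_width: 0.006
```

Request:
{"fn": "drive_tool", "kwargs": {
  "increments": [
    {"offset":[-0.01,-0.003,-0.001],"dr":[0,0,0],"claw":0},
    {"offset":[-0.01,-0.003,-0.02],"dr":[0,0,0],"claw":0},
    {"offset":[-0.01,-0.003,-0.045],"dr":[0,0,0],"claw":0},
    {"offset":[-0.01,-0.003,-0.07],"dr":[0,0,0],"claw":0},
    {"offset":[-0.01,-0.003,-0.085],"dr":[0,0,0],"claw":0}
  ]
}}

```text
time: 8.15
tool_pos: [0.5306, 0.0484, 0.2704]
ee_rot: [-0.111, 0.631, 0.756, -0.133]
contact_force: [0.2, 0.1, -0.8]
grip_width: 0.005
```

```bash
python3 - <<'E'
from h import *
from workcell import *
capture("wrist")
plan(observe(),[tip(-48,48,65),tip(-48,48)],ori())
m=camera_model("wrist");im=capture("wrist")
cv2.imwrite("pics/w8.png",im[:,:,::-1]);np.save("m8.npy",m,allow_pickle=True)
im=capture("scene");m=camera_model("scene")
overlay("s",im,m,215,435,60,280,2.6,"pics/s8.png")
E
```

```text
off [-0.0862  0.0087  0.0073] dr [ 0.3   0.02 -0.09]
off [-0.0862  0.0083  0.0913] dr [ 0.3   0.02 -0.09]
tip wheel mm [38.2 82.2 68.8] F [0.6 0.4 2.1] t 8.2 grip 0.008
```

View pics/w8.png

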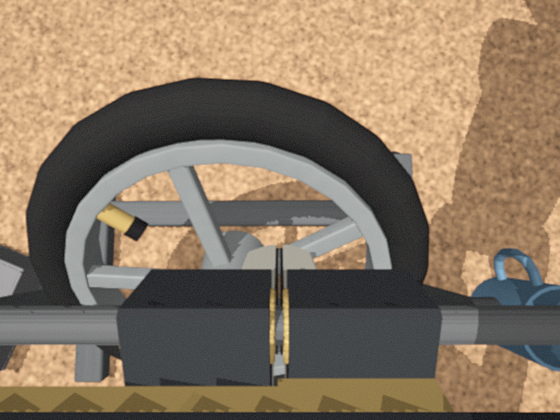

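View pics/s8.png

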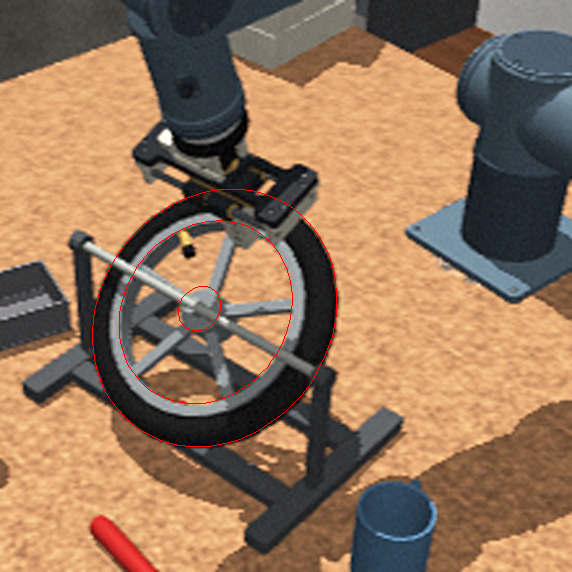

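The valve is at about −48°, with its cap at wrist pixel (138,228). Spoke B is near +60° and the lead spoke near −12°. I'll push B on to about +88° with a steeper tool for bar clearance, then finish on the spoke that trails the valve.

```bash
cat >> h.py <<'E'
def tipt(a,s,tilt,h=-14): return W(a/1000,(s+np.tan(np.radians(40-tilt))*h)/1000,h/1000)
E
python3 - <<'E'
from h import *
from workcell import *
m=np.load("m8.npy",allow_pickle=True).item()
for p in((184,170),(222,255),(92,278),(363,229),(313,250)):print(ang(m,p))
print("valve",ang(m,(140,229),.004),ang(m,(108,212),.005))
T=8
print(fp(60,70,8))
plan(observe(),[tipt(*fp(60,70,8),T,40),tipt(*fp(60,70,8),T)],ori(T))
E
```

```text
(array([-19.9, 100. ,   6. ]), np.float64(102.0), np.float64(-11.3))
(array([-3.2, 32. ,  6. ]), np.float64(32.2), np.float64(-5.7))
(array([-101.8,    9.4,    6. ]), np.float64(102.2), np.float64(-84.7))
(array([93.4, 55. ,  6. ]), np.float64(108.4), np.float64(59.5))
(array([60.9, 36.5,  6. ]), np.float64(71.0), np.float64(59.1))
valve (array([-57.1,  53.7,   4. ]), np.float64(78.4), np.float64(-46.8)) (array([-74.4,  68.5,   5. ]), np.float64(101.1), np.float64(-47.4))
(np.float64(45.37418300071906), np.float64(61.40960969082653))
off [ 0.0069 -0.0153  0.0224] dr [-11.9    0.    -0.08]
off [ 0.007  -0.0022  0.0847] dr [-11.9    0.    -0.08]
tip wheel mm [38.4 81.3 65.6] F [ 0.  -0.3 -0.2] t 8.3 grip 0.001
```

Request:
{"fn": "drive_tool", "kwargs": {
  "increments": [
    {"offset":[0.003,-0.007,0.005],"dr":[-6,0,0],"claw":0},
    {"offset":[0.007,-0.015,0.015],"dr":[-11.9,0,0],"claw":0},
    {"offset":[0.007,-0.015,0.022],"dr":[-11.9,0,0],"claw":0},
    {"offset":[0.007,-0.012,0.04],"dr":[-11.9,0,0],"claw":0},
    {"offset":[0.007,-0.008,0.055],"dr":[-11.9,0,0],"claw":0}
  ]
}}

```text
time: 8.8
tool_pos: [0.5024, 0.0503, 0.2185]
ee_rot: [-0.046, 0.639, 0.766, -0.055]
contact_force: [0.3, -0.7, -0.2]
grip_width: 0.005
```

```bash
python3 - <<'E'
from h import *
from workcell import *
T=8
plan(observe(),[tipt(*fp(60,70,8),T),tipt(*fp(60,70,2),T)],ori(T))
cv2.imwrite("pics/w9.png",capture("wrist")[:,:,::-1])
E
```

```text
off [-0.      0.0004  0.0287] dr [-0.2   0.01 -0.1 ]
off [0.003  0.0048 0.0314] dr [-0.2   0.01 -0.1 ]
tip wheel mm [45.4 68.1 10.2] F [ 0.3 -0.7 -0.2] t 8.8 grip 0.005
```

View pics/w9.png

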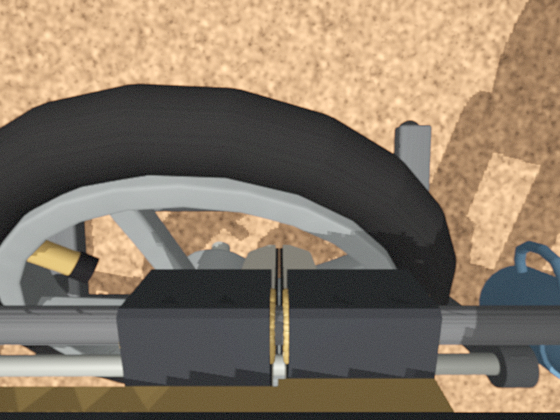

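The fingers are inside the opening between the lead spoke, at (150,230), and spoke B, clear of the rim. I'm lowering and starting the push.

Request:
{"fn": "drive_tool", "kwargs": {
  "increments": [
    {"offset":[0,0,0.012],"dr":[0,0,0],"claw":0},
    {"offset":[0,0,0.024],"dr":[0,0,0],"claw":0},
    {"offset":[0,0.001,0.029],"dr":[0,0,0],"claw":0},
    {"offset":[0.0015,0.003,0.03],"dr":[0,0,0],"claw":0},
    {"offset":[0.003,0.005,0.031],"dr":[0,0,0],"claw":0}
  ]
}}

```text
time: 9.35
tool_pos: [0.5035, 0.0536, 0.1881]
ee_rot: [-0.045, 0.639, 0.766, -0.054]
contact_force: [-0.5, 0.2, 0.3]
grip_width: 0.001
```

```bash
python3 - <<'E'
from h import *
from workcell import *
T=8
plan(observe(),[tipt(*fp(p,70),T) for p in(60,65,70,75,80,85,90)],ori(T))
E
```

```text
off [0.001  0.0003 0.0025] dr [-0.07  0.04 -0.09]
off [0.006  0.0049 0.0054] dr [-0.07  0.04 -0.09]
off [0.0105 0.0101 0.0086] dr [-0.07  0.04 -0.09]
off [0.0143 0.0156 0.0121] dr [-0.07  0.04 -0.09]
off [0.0175 0.0215 0.0158] dr [-0.07  0.04 -0.09]
off [0.02   0.0277 0.0197] dr [-0.07  0.04 -0.09]
off [0.0217 0.0342 0.0237] dr [-0.07  0.04 -0.09]
tip wheel mm [ 48.4  47.3 -12. ] F [-0.5  0.2  0.3] t 9.35 grip 0.001
```

Request:
{"fn": "drive_tool", "kwargs": {
  "increments": [
    {"offset":[0.003,0.002,0.003],"dr":[0,0,0],"claw":0},
    {"offset":[0.006,0.005,0.005],"dr":[0,0,0],"claw":0},
    {"offset":[0.0105,0.01,0.0085],"dr":[0,0,0],"claw":0},
    {"offset":[0.0145,0.0155,0.012],"dr":[0,0,0],"claw":0},
    {"offset":[0.0175,0.0215,0.016],"dr":[0,0,0],"claw":0}
  ]
}}

```text
time: 9.85
tool_pos: [0.5185, 0.0745, 0.1688]
ee_rot: [-0.045, 0.639, 0.766, -0.055]
contact_force: [-2.0, -3.1, 2.8]
grip_width: 0.007
```

```bash
python3 - <<'E'
from h import *
from workcell import *
T=8
plan(observe(),[tipt(*fp(p,70),T) for p in(75,80,85,90)],ori(T))
cv2.imwrite("pics/w10.png",capture("wrist")[:,:,::-1])
im=capture("scene");m=camera_model("scene")
overlay("s",im,m,215,435,60,280,2.6,"pics/s10.png")
E
```

```text
off [-0.0035 -0.0054 -0.0044] dr [-0.14  0.03 -0.08]
off [-0.0003  0.0005 -0.0007] dr [-0.14  0.03 -0.08]
off [0.0021 0.0067 0.0032] dr [-0.14  0.03 -0.08]
off [0.0038 0.0131 0.0072] dr [-0.14  0.03 -0.08]
tip wheel mm [ 66.2  20.7 -14.9] F [-2.  -3.1  2.8] t 9.85 grip 0.007
```

View pics/w10.png

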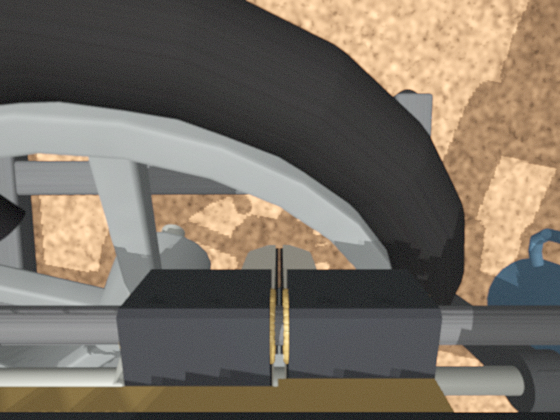

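View pics/s10.png

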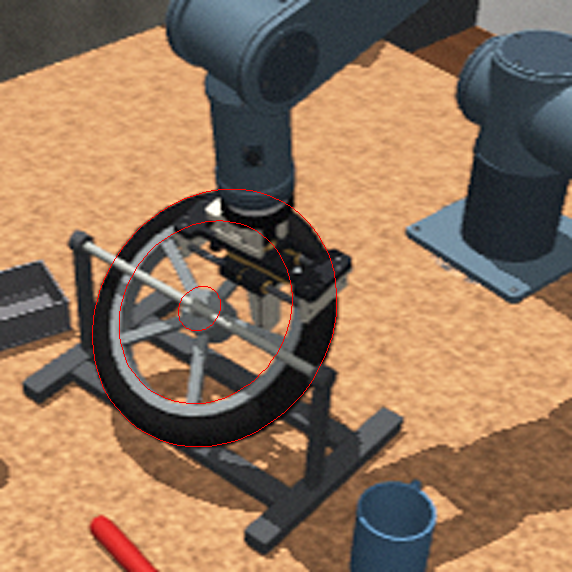

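Request:
{"fn": "drive_tool", "kwargs": {
  "increments": [
    {"offset":[0.001,0.003,0.001],"dr":[0,0,0],"claw":0},
    {"offset":[0.002,0.0065,0.003],"dr":[0,0,0],"claw":0},
    {"offset":[0.003,0.009,0.005],"dr":[0,0,0],"claw":0},
    {"offset":[0.0035,0.011,0.006],"dr":[0,0,0],"claw":0},
    {"offset":[0.004,0.013,0.007],"dr":[0,0,0],"claw":0}
  ]
}}

```text
time: 10.45
tool_pos: [0.529, 0.0797, 0.16]
ee_rot: [-0.045, 0.639, 0.766, -0.055]
contact_force: [-5.0, -3.8, 1.3]
grip_width: 0.005
```

```bash
python3 - <<'E'
from h import *
from workcell import *
T=8
plan(observe(),[tipt(*fp(p,70),T) for p in(85,90)],ori(T))
cv2.imwrite("pics/w11.png",capture("wrist")[:,:,::-1])
E
```

```text
off [-0.0011 -0.0057 -0.004 ] dr [-0.21  0.07 -0.1 ]
off [0.0005 0.0007 0.    ] dr [-0.21  0.07 -0.1 ]
tip wheel mm [ 69.4   6.4 -14.4] F [-5.  -3.8  1.3] t 10.45 grip 0.005
```

View pics/w11.png

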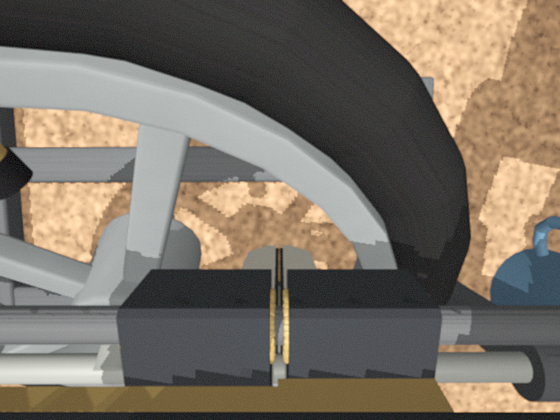

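Request:
{"fn": "drive_tool", "kwargs": {
  "increments": [
    {"offset":[-0.002,-0.008,-0.005],"dr":[0,0,0],"claw":0},
    {"offset":[-0.004,-0.01,-0.025],"dr":[0,0,0],"claw":0},
    {"offset":[-0.005,-0.01,-0.055],"dr":[0,0,0],"claw":0},
    {"offset":[-0.02,-0.01,-0.09],"dr":[0,0,0],"claw":0},
    {"offset":[-0.05,-0.01,-0.12],"dr":[0,0,0],"claw":0}
  ]
}}

```text
time: 11.0
tool_pos: [0.5461, 0.0338, 0.2834]
ee_rot: [-0.044, 0.638, 0.767, -0.053]
contact_force: [2.1, -0.6, -0.5]
grip_width: 0.0
```

```bash
python3 - <<'E'
from h import *
from workcell import *
capture("wrist")
T=8
print(fp(-54,70,4),fp(-54,70,6))
plan(observe(),[tipt(*fp(-54,70,5),T,90),tipt(*fp(-54,70,5),T)],ori(T))
m=camera_model("wrist");im=capture("wrist")
cv2.imwrite("pics/w12.png",im[:,:,::-1]);np.save("m12.npy",m,allow_pickle=True)
E
```

```text
(np.float64(-72.88213636819583), np.float64(18.777458346786265)) (np.float64(-74.05770687278077), np.float64(17.159424358036368))
off [-0.0884  0.005   0.0045] dr [ 0.59  0.36 -0.16]
off [-0.0877  0.0038  0.1272] dr [ 0.59  0.36 -0.16]
tip wheel mm [14.9 80.3 90.8] F [ 3.2 -3.4  3.8] t 11.05 grip 0.005
```

View pics/w12.png

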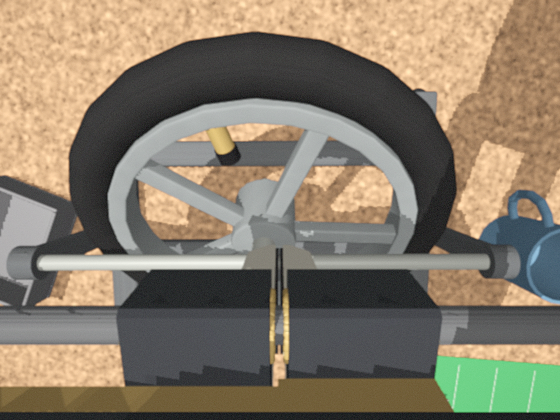

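```bash
python3 - <<'E'
from h import *
m=np.load("m12.npy",allow_pickle=True).item()
for n,P in (("trail",[(142,170),(238,215)]),("lead",[(319,137),(277,213)]),("B",[(393,234),(305,230)]),("valve",[(216,128),(229,155)])):
    A=[ang(m,p) for p in P];d=A[0][0]-A[1][0];print(n,A,round(np.degrees(np.arctan2(d[0],d[1])),1))
E
```

```text
trail [(array([-78.8,  67.4,   6. ]), np.float64(103.7), np.float64(-49.5)), (array([-18.1,  22.2,   6. ]), np.float64(28.6), np.float64(-39.2))] -53.3
lead [(array([38.3, 94. ,  6. ]), np.float64(101.5), np.float64(22.2)), (array([11.7, 24.4,  6. ]), np.float64(27.1), np.float64(25.6))] 20.9
B [(array([105. ,  -0.7,   6. ]), np.float64(105.0), np.float64(90.4)), (array([33.8,  4.3,  6. ]), np.float64(34.1), np.float64(82.7))] 94.0
valve [(array([-24.6, 100.7,   6. ]), np.float64(103.7), np.float64(-13.7)), (array([-18.9,  80.1,   6. ]), np.float64(82.3), np.float64(-13.3))] -15.5
```

```bash
python3 - <<'E'
from h import *
from workcell import *
T=8
plan(observe(),[tipt(-70,21,T,90),tipt(-70,21,T,25),tipt(-70,21,T)],ori(T))
E
```

```text
off [-0.0868  0.0026  0.0004] dr [ 0.55  0.24 -0.24]
off [-0.0864  0.0019  0.077 ] dr [ 0.55  0.24 -0.24]
off [-0.0863  0.0014  0.123 ] dr [ 0.55  0.24 -0.24]
tip wheel mm [16.7 79.1 88.8] F [0.9 0.2 0.4] t 11.1 grip 0.004
```

Request:
{"fn": "drive_tool", "kwargs": {
  "increments": [
    {"offset":[-0.03,0.001,0],"dr":[0.2,0,0],"claw":0},
    {"offset":[-0.06,0.002,0],"dr":[0.4,0.1,-0.1],"claw":0},
    {"offset":[-0.0865,0.002,0.01],"dr":[0.5,0.2,-0.2],"claw":0},
    {"offset":[-0.0865,0.002,0.04],"dr":[0.5,0.2,-0.2],"claw":0},
    {"offset":[-0.0865,0.002,0.07],"dr":[0.5,0.2,-0.2],"claw":0}
  ]
}}

```text
time: 11.6
tool_pos: [0.5536, -0.0546, 0.2103]
ee_rot: [-0.048, 0.638, 0.766, -0.055]
contact_force: [-0.1, 0.2, -0.0]
grip_width: 0.006
```

```bash
python3 - <<'E'
from h import *
from workcell import *
T=8
plan(observe(),[tipt(-70,21,T)],ori(T))
cv2.imwrite("pics/w13.png",capture("wrist")[:,:,::-1])
im=capture("scene");m=camera_model("scene")
overlay("s",im,m,215,435,60,280,2.6,"pics/s13.png")
E
```

```text
off [-0.0031  0.0026  0.0463] dr [-0.43 -0.19  0.02]
tip wheel mm [-67.   38.7  24.1] F [-0.1  0.2 -0. ] t 11.6 grip 0.006
```

View pics/w13.png

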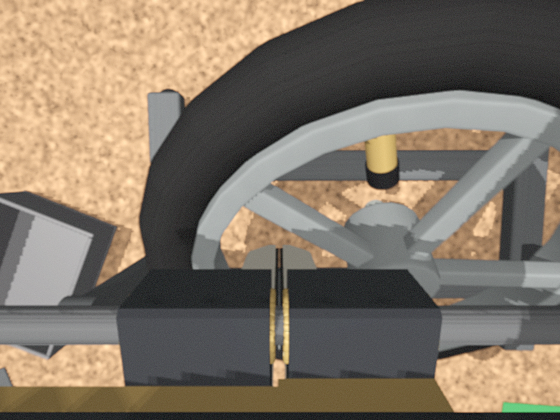

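View pics/s13.png

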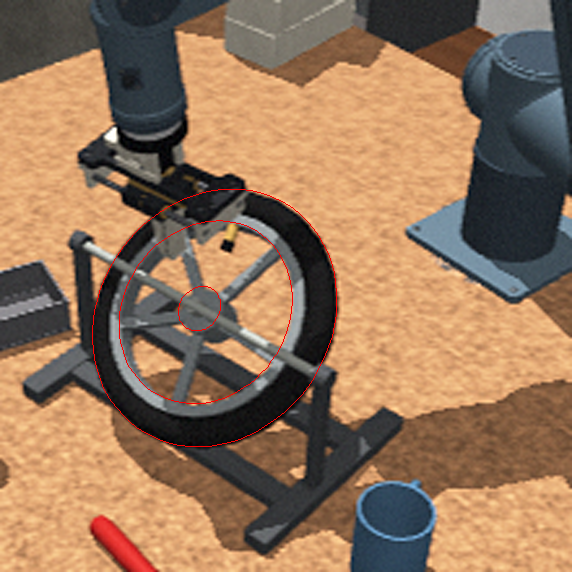

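Request:
{"fn": "drive_tool", "kwargs": {
  "increments": [
    {"offset":[-0.006,0.005,0.008],"dr":[-0.4,-0.2,0],"claw":0},
    {"offset":[-0.006,0.005,0.018],"dr":[-0.4,-0.2,0],"claw":0},
    {"offset":[-0.006,0.005,0.03],"dr":[-0.4,-0.2,0],"claw":0},
    {"offset":[-0.006,0.005,0.041],"dr":[-0.4,-0.2,0],"claw":0},
    {"offset":[-0.006,0.005,0.047],"dr":[-0.4,-0.2,0],"claw":0}
  ]
}}

```text
time: 12.2
tool_pos: [0.5516, -0.0601, 0.1627]
ee_rot: [-0.046, 0.638, 0.767, -0.055]
contact_force: [-0.5, -0.8, 0.3]
grip_width: 0.006
```

```bash
python3 - <<'E'
from h import *
from workcell import *
T=8
plan(observe(),[tipt(*(np.array(fp(p,70))+[2,0]),T) for p in(-52,-48,-44,-40,-36)],ori(T))
m=camera_model("wrist");im=capture("wrist");cv2.imwrite("pics/w14.png",im[:,:,::-1]);np.save("m14.npy",m,allow_pickle=True)
E
```

```text
off [ 0.0042 -0.0041 -0.0028] dr [-0.26 -0.    0.13]
off [ 0.0056 -0.0078 -0.0051] dr [-0.26 -0.    0.13]
off [ 0.0074 -0.0115 -0.0074] dr [-0.26 -0.    0.13]
off [ 0.0095 -0.0151 -0.0097] dr [-0.26 -0.    0.13]
off [ 0.012  -0.0187 -0.0119] dr [-0.26 -0.    0.13]
tip wheel mm [-72.1  10.5 -14.3] F [-0.5 -0.8  0.3] t 12.2 grip 0.006
```

View pics/w14.png

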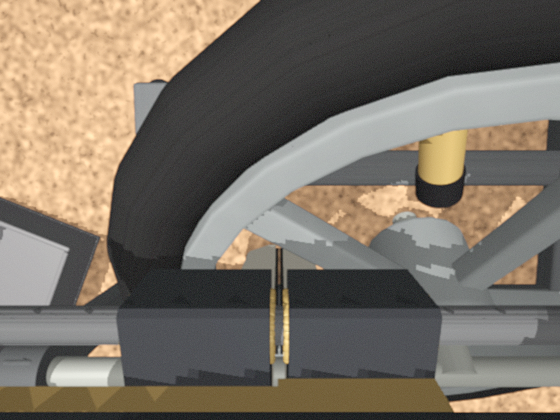

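The finger is inserted below the trailing spoke, and the force reads zero. The valve hangs at (442,170). I'll push in two small stages.

Request:
{"fn": "drive_tool", "kwargs": {
  "increments": [
    {"offset":[0.004,-0.004,-0.003],"dr":[0,0,0],"claw":0},
    {"offset":[0.0055,-0.008,-0.005],"dr":[0,0,0],"claw":0},
    {"offset":[0.007,-0.0105,-0.0065],"dr":[0,0,0],"claw":0},
    {"offset":[0.008,-0.0125,-0.008],"dr":[0,0,0],"claw":0},
    {"offset":[0.0085,-0.0135,-0.0085],"dr":[0,0,0],"claw":0}
  ]
}}

```text
time: 12.75
tool_pos: [0.5394, -0.0541, 0.1752]
ee_rot: [-0.045, 0.638, 0.767, -0.054]
contact_force: [5.9, 0.4, -1.3]
grip_width: 0.004
```

```bash
python3 - <<'E'
from h import *
from workcell import *
T=8
capture("wrist")
plan(observe(),[tipt(*(np.array(fp(p,70))+[2,0]),T) for p in(-44,-42,-40,-38,-36)],ori(T))
m=camera_model("wrist");im=capture("wrist");cv2.imwrite("pics/w15.png",im[:,:,::-1]);np.save("m15.npy",m,allow_pickle=True)
m=camera_model("scene");im=capture("scene");overlay("s",im,m,215,345,90,230,4.2,"pics/s15.png",[[W(0.002,0,.0),W(.002,.152,0)]])
E
```

```text
off [-0.0007  0.0012  0.0033] dr [-0.06  0.07  0.11]
off [ 0.0003 -0.0006  0.0022] dr [-0.06  0.07  0.11]
off [ 0.0014 -0.0025  0.001 ] dr [-0.06  0.07  0.11]
off [ 0.0026 -0.0043 -0.0001] dr [-0.06  0.07  0.11]
off [ 0.0039 -0.006  -0.0012] dr [-0.06  0.07  0.11]
tip wheel mm [-64.   26.9 -11.8] F [ 6.2 -0.  -0.1] t 12.8 grip 0.007
```

View pics/w15.png

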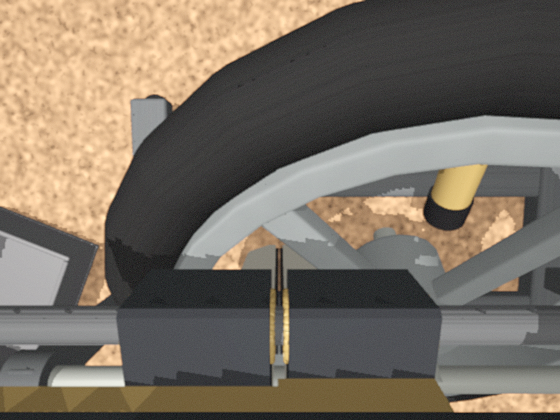

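View pics/s15.png

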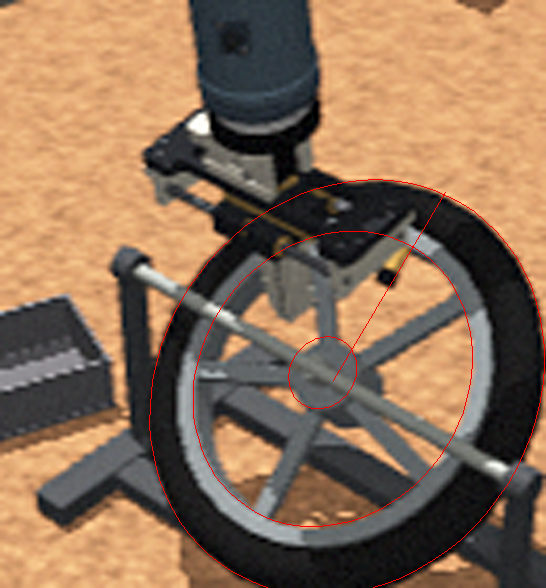

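```bash
python3 - <<'E'
from h import *
m=np.load("m15.npy",allow_pickle=True).item()
for n,P in (("valve",[(473,167),(446,218)]),("valve",[(473,167),(450,208)]),("valveold",[(442,135),(440,198)])):
    mm=np.load("m14.npy",allow_pickle=True).item() if n=="valveold" else m
    A=[ang(mm,p) for p in P];d=A[0][0]-A[1][0];print(n,A,round(np.degrees(np.arctan2(d[0],d[1])),1))
print([np.round(proj(m,W(a,s,0))) for a,s in((0,.107),(0,.077),(.002,.107),(.002,.077))])
E
```

```text
valve [(array([ -6.3, 102.9,   6. ]), np.float64(103.1), np.float64(-3.5)), (array([-6.9, 79.9,  6. ]), np.float64(80.2), np.float64(-4.9))] 1.5
valve [(array([ -6.3, 102.9,   6. ]), np.float64(103.1), np.float64(-3.5)), (array([-7.2, 84.9,  6. ]), np.float64(85.2), np.float64(-4.8))] 2.9
valveold [(array([-28.8,  99.4,   6. ]), np.float64(103.5), np.float64(-16.2)), (array([-21.6,  75.3,   6. ]), np.float64(78.3), np.float64(-16.0))] -16.6
[array([492., 144.]), array([457., 211.]), array([498., 144.]), array([463., 211.])]
```

Request:
{"fn": "drive_tool", "kwargs": {
  "increments": [
    {"offset":[0.0005,-0.001,0],"dr":[0,0,0],"claw":0},
    {"offset":[0.001,-0.002,-0.0005],"dr":[0,0,0],"claw":0},
    {"offset":[0.0015,-0.003,-0.001],"dr":[0,0,0],"claw":0},
    {"offset":[0.0015,-0.003,-0.001],"dr":[0,0,0],"claw":0},
    {"offset":[-0.002,0.002,0.002],"dr":[0,0,0],"claw":0}
  ]
}}

```text
time: 13.4
tool_pos: [0.5399, -0.0557, 0.1724]
ee_rot: [-0.046, 0.638, 0.767, -0.055]
contact_force: [-0.4, 0.4, 0.3]
grip_width: 0.001
```

Request:
{"fn": "drive_tool", "kwargs": {
  "increments": [
    {"offset":[-0.007,0.006,0.002],"dr":[0,0,0],"claw":0},
    {"offset":[-0.008,0.007,-0.02],"dr":[0,0,0],"claw":0},
    {"offset":[-0.008,0.007,-0.05],"dr":[0,0,0],"claw":0},
    {"offset":[-0.008,0.007,-0.09],"dr":[0,0,0],"claw":0},
    {"offset":[-0.008,0.007,-0.13],"dr":[0,0,0],"claw":0}
  ]
}}

```text
time: 13.9
tool_pos: [0.5665, -0.0594, 0.2998]
ee_rot: [-0.047, 0.638, 0.767, -0.056]
contact_force: [0.5, -0.3, 1.0]
grip_width: 0.003
```

Request:
{"fn": "drive_tool", "kwargs": {
  "increments": [
    {"offset":[0.035,0.02,-0.04],"dr":[0,0,0],"claw":0},
    {"offset":[0.07,0.04,-0.06],"dr":[0,0,0],"claw":0},
    {"offset":[0.07,0.06,-0.06],"dr":[0,0,0],"claw":0},
    {"offset":[0.07,0.06,-0.06],"dr":[0,0,0],"claw":0},
    {"offset":[0.07,0.06,-0.06],"dr":[0,0,0],"claw":0}
  ]
}}

```text
time: 14.4
tool_pos: [0.6207, 0.0216, 0.3487]
ee_rot: [-0.047, 0.638, 0.767, -0.056]
contact_force: [-0.8, 0.0, -0.2]
grip_width: 0.008
```

```bash
python3 - <<'E'
from h import *
from workcell import *
capture("wrist")
plan(observe(),[],ori(8))
m=camera_model("wrist");im=capture("wrist");m2=camera_model("wrist");print(np.abs(m["world_to_cam"]-m2["world_to_cam"]).max())
cv2.imwrite("pics/w16.png",im[:,:,::-1]);np.save("m16.npy",m,allow_pickle=True)
overlay("w",im,m,80,480,20,320,1.9,"pics/w16z.png",[[W(0,0,.006),W(0,.152,.006)],[BAR-.165*YS,BAR+.165*YS]])
E
```

```text
tip wheel mm [ -4.4  67.1 181.4] F [-0.3  0.6 -0.6] t 14.45 grip 0.003
0.0007554166737729628
```

View pics/w16z.png

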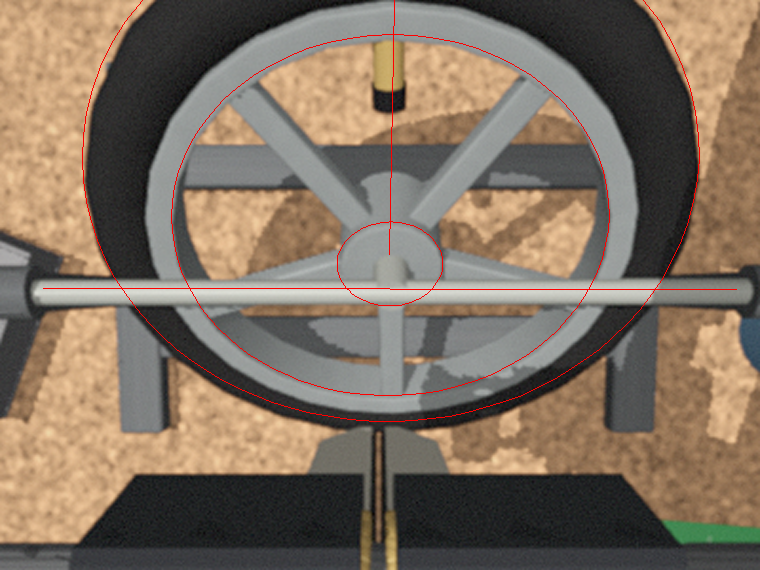

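```bash
python3 - <<'E'
from h import *
m=np.load("m16.npy",allow_pickle=True).item()
q=lambda p:(80+(p[0]+.5)/1.9-.5,20+(p[1]+.5)/1.9-.5)
for n,P in (("valve",[(389,45),(389,100)]),("trail",[(247,90),(356,218)]),("lead",[(537,88),(422,218)]),("down",[(391,390),(391.5,310)]),("R",[(575,303),(443,262)]),("L",[(215,302),(340,262)])):
    A=[ang(m,q(p)) for p in P];d=A[0][0]-A[1][0];print(n,A,round(np.degrees(np.arctan2(d[0],d[1])),1))
# rough auto measure: brass mask centroid, and rim centre
im=cv2.imread("pics/w16.png");h=cv2.cvtColor(im,cv2.COLOR_BGR2HSV)
M=cv2.inRange(h,(18,110,90),(32,255,255));M[:35]=0;M[90:]=0;M[:,:260]=0;M[:,310:]=0
ys,xs=np.nonzero(M);print(len(xs),xs.mean(),ys.mean());print(ang(m,(xs.mean(),ys.mean()),.006))
E
```

```text
valve [(array([ -1.6, 103. ,   6. ]), np.float64(103.0), np.float64(-0.9)), (array([-1.3, 80.5,  6. ]), np.float64(80.5), np.float64(-0.9))] -0.8
trail [(array([-60.1,  84.7,   6. ]), np.float64(103.9), np.float64(-35.4)), (array([-16.4,  22. ,   6. ]), np.float64(27.4), np.float64(-36.7))] -34.9
lead [(array([59.7, 85.7,  6. ]), np.float64(104.4), np.float64(34.9)), (array([15.2, 22. ,  6. ]), np.float64(26.7), np.float64(34.6))] 34.9
down [(array([   2.1, -101.9,    6. ]), np.float64(101.9), np.float64(178.8)), (array([  1.4, -36.9,   6. ]), np.float64(36.9), np.float64(177.8))] 179.4
R [(array([ 99.4, -31.7,   6. ]), np.float64(104.3), np.float64(107.7)), (array([27. , -4.4,  6. ]), np.float64(27.4), np.float64(99.3))] 110.7
L [(array([-92.9, -31.4,   6. ]), np.float64(98.1), np.float64(-108.7)), (array([-25.1,  -4.5,   6. ]), np.float64(25.5), np.float64(-100.2))] -111.6
398 284.0326633165829 54.61055276381909
(array([-1.9, 94.6,  6. ]), np.float64(94.6), np.float64(-1.2))
```

The valve is within about 1° of the top: the spoke pair is at −35°/+35° and the valve at about −0.9°. The stand lines up with the bar overlay. I'm drawing clear now, then doing final checks.

Request:
{"fn": "drive_tool", "kwargs": {
  "increments": [
    {"offset":[0.03,0,-0.04],"dr":[0,0,0],"claw":0},
    {"offset":[0.06,0,-0.08],"dr":[0,0,0],"claw":0},
    {"offset":[0.1,-0.02,-0.1],"dr":[0,0,0],"claw":0},
    {"offset":[0.14,-0.04,-0.1],"dr":[0,0,0],"claw":0},
    {"offset":[0.18,-0.06,-0.1],"dr":[0,0,0],"claw":0}
  ]
}}

```text
time: 15.0
tool_pos: [0.5428, 0.1909, 0.4586]
ee_rot: [-0.045, 0.639, 0.766, -0.055]
contact_force: [0.0, 0.1, -0.8]
grip_width: 0.006
```

Request:
{"fn": "drive_tool", "kwargs": {
  "increments": [
    {"offset":[0.04,-0.02,0],"dr":[0,0,0],"claw":0},
    {"offset":[0.08,-0.04,0],"dr":[0,0,0],"claw":0},
    {"offset":[0.12,-0.06,0],"dr":[0,0,0],"claw":0},
    {"offset":[0.12,-0.06,0],"dr":[0,0,0],"claw":0},
    {"offset":[0.12,-0.06,0],"dr":[0,0,0],"claw":0}
  ]
}}

```text
time: 15.5
tool_pos: [0.4628, 0.2977, 0.4669]
ee_rot: [-0.045, 0.637, 0.767, -0.055]
contact_force: [0.4, 0.3, 0.1]
grip_width: 0.007
```

```bash
python3 - <<'E'
from h import *
from workcell import *
s=observe();print(s["time"],s["tool_pos"],s["contact_force"],abs(s["joint_vel"]).max())
z=[]
for n,(x0,x1,y0,y1) in (("scene",(180,420,110,310)),("top",(150,430,130,320))):
    im=capture(n)[:,:,::-1];cv2.imwrite(f"pics/{n}9.png",im)
    a=cv2.imread(f"pics/{n}0.png");z.append(np.hstack([cv2.resize(i[y0:y1,x0:x1],(400,300),interpolation=cv2.INTER_CUBIC) for i in(a,im)]))
cv2.imwrite("pics/cmp.png",np.vstack(z))
E
```

```text
15.5 [0.46284189 0.29773601 0.46689133] [0.43529117 0.26268028 0.14464699] 0.03637112540029917
```

View pics/cmp.png

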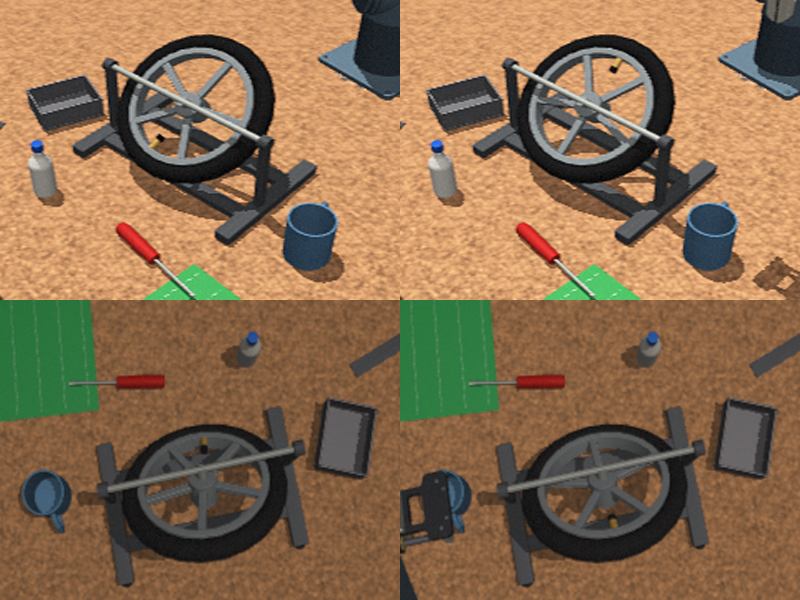

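Before is on the left and after on the right. The stand, mug, tub, glue and driver are in the same places, and the valve is on the robot side in both views. One last angle check from the fixed cameras before I hand in.

```bash
python3 - <<'E'
from h import *
from workcell import *
for n,(x0,x1,y0,y1) in (("scene",(280,340,130,170)),("top",(280,320,255,290))):
    im=cv2.imread(f"pics/{n}9.png");m=camera_model(n)
    h=cv2.cvtColor(im,cv2.COLOR_BGR2HSV)[y0:y1,x0:x1]
    b=im[y0:y1,x0:x1].astype(int)
    M=(h[:,:,1]>150)&(h[:,:,0]>17)&(h[:,:,0]<33)&(h[:,:,2]>50)
    ys,xs=np.nonzero(M);print(n,len(xs),xs.mean()+x0,ys.mean()+y0,ang(m,(xs.mean()+x0,ys.mean()+y0),.003))
    cv2.imwrite(f"pics/{n}9z.png",cv2.resize(im[190:320,210:380] if n=="top" else im[120:260,215:385],None,fx=4,fy=4,interpolation=cv2.INTER_CUBIC))
E
```

```text
scene 8 311.125 151.625 (array([ 4.1, 96.6,  3. ]), np.float64(96.7), np.float64(2.4))
top 20 298.9 270.9 (array([-0.6, 90.3,  3. ]), np.float64(90.3), np.float64(-0.4))
```

View pics/top9z.png

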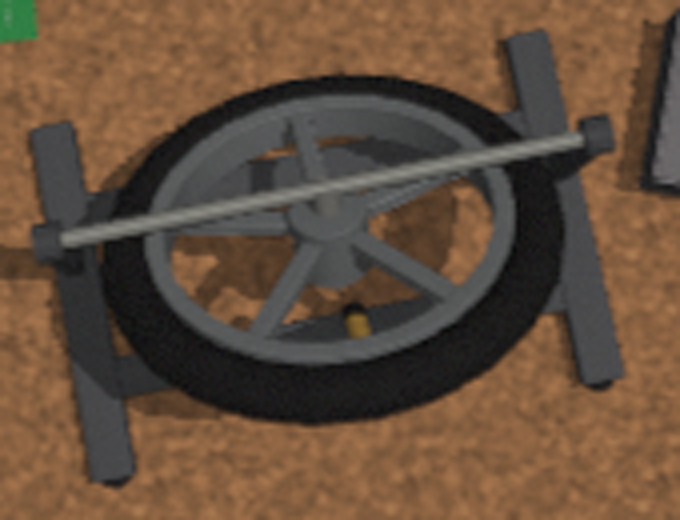

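```bash
python3 - <<'E'
from workcell import *
print(close_job())
E
```

```text
the job is handed in; nothing more can be done
None
```

The valve stem is at the top of the wheel, and I handed the job in at about 15.6 s with the gripper drawn well clear. I pushed three spokes clockwise (seen from the face) with the shut fingertips, in four strokes, turning the wheel about 169°. Contact forces I read during the pushes stayed under about 10 N.

**Valve angle:** the cameras disagree slightly on how far it is from straight up.

| Source | Reading |
|---|---|
| Wrist camera, valve | −0.9° (a colour-mask check gave −1.2°) |
| Wrist camera, two spokes beside the valve | symmetric at ±35° |
| Top camera | −0.4° |
| Scene camera | +2.4° |

I trust the scene reading least: it rests on 8 pixels, and that camera put the bar a few millimetres off the top camera's position.

**Surroundings:** before and after pictures show the stand, mug, tub, glue and driver where they were. I never saw the fingers touch the tyre or the valve stem.

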